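Hook a tote of pulleys forward from a deep infeed shelf

TASK

Take the pull hook from its cradle, reach in under the shelf's bars, drop its prong inside the tote's front lip and drag the tote forward until it is felt to press snugly against the stop bar at the front of the shelf; hold it there for about a second. Go gently: bring it softly against the bar without banging or straining it, do not yank or press hard on the tote, and move the tote with the hook only. Then unhook and lay the hook back in its cradle as you found it, leaving the tote at the stop and everything else in place.

Things in the scene. Friction and masses are not known exactly. Their poses are not given: they have to be found in the camera images.
- hook: Pull hook, 0.2 kg: black handle 70 long x 18 wide (grip it so) x 26 high mm on a 10 x 10 mm steel bar along x from -65 to +150 mm; at the front a flat prong, 6 thick x 26 wide mm, x = 144 to 150, hanging down from z = +5 to -31 mm. Origin: middle of the handle, on the bar's axis; x to the prong, z up. It starts lying in the cradle, prong down.
- hook_tip (a point): Lower end of the hook's prong, middle of its thickness: at x = 147, z = -31 mm of the hook.
- cradle: Fixed tool cradle, left or right of the shelf: base 150 x 70 x 8 mm, two grey saddles at x = -50 and +50 mm (12 mm long, seat 55 mm above the table, cheeks 20 mm apart rising 14 mm above the seat) that carry the hook's bar before and behind the handle. Origin: centre of the underside; x along the hook towards its prong, z up.
- cradle_seat (a point): Where the hook's origin lies when the hook rests in the cradle: 60 mm above the cradle's origin. The hook has about 8 mm of play along the cradle and 5 mm across.
- shelf: Fixed deep shelf, one bay, 340 deep (x) x 200 wide (y) mm, open to the robot. Origin: middle of its front edge at table height; x into the bay, z up. Floor 12 mm thick; side guides 162 mm apart, tops 48 mm above the table; from x = 75 mm on roofed with 8 mm cross bars about 35 mm apart, undersides 134 mm, tops 146 mm above the table.
- stop: Rigid stop at the shelf's front: two dark clamp blocks and between them an aluminium cross bar, 8 thick x 170 wide mm, 10 to 28 mm above the shelf's floor. Origin: 18 mm in from the shelf's front edge, on its floor; x into the bay. The bar is set by hand: its rear face, where the tote comes to rest, is 4 to 24 mm to +x of the origin, not measured: feel for it.
- tote: Open grey tote, 180 (x) x 150 (y) x 60 high mm, walls 4 mm, 0.4 to 0.85 kg, on the shelf's floor, 50 to 100 mm behind the stop bar. Origin: foot of the front wall's outer face, mid-width; x into the bay, z up. Front lip: x = 0 to 8 mm, z = 50 to 60 mm (top 72 mm above the table). Inside, x = 8 to 66 mm is empty; behind are fixed pulleys 42 mm high. It slides at 2 to 9 N.
- screw_bin: Fixed steel bin of screws, 130 x 90 x 40 mm; origin: centre of the underside. It stands on the other side of the shelf from the cradle.
- pulley_a: Bystander: loose aluminium pulley, 72 mm across, 24 mm high, lying flat; origin under its centre.
- pulley_b: Bystander: like pulley_a.
- grease_tin: Bystander: tin, 70 mm across, 60 mm high; origin under its centre.
- spanner: Bystander: steel spanner lying flat, about 180 mm long.
- carton: Bystander: cardboard box, 100 x 80 x 70 mm; origin under its centre.
- oil_bottle: Bystander: white bottle, 48 mm across, 130 mm high; origin under its centre.
Things that resemble listed ones, but are neither listed nor needed, are in the scene too. Leave any blue or red look-alike of the hook alone.

How it is judged:
By the outcome, as a careful person would: the job done as asked, in the order asked, and still so for the second after the job is handed in, with the robot touching nothing.
It also fails if it takes over 72 s, if anything falls off the work surface, if the arm or the gripper's body presses on something with over 40 N, if the wrist force passes 120 N, or if a joint passes its speed limit or range.

ROBOT

A 6-joint arm with a two-finger parallel gripper is mounted at the origin on the work surface. World frame = base frame: x ahead of the robot, y to its left, z up, the work surface at z = 0. Lengths are in m, angles in degrees, forces in N, time in s.
With the tool pointing down it reaches from about 0.325 to 0.85 m from the base axis. Payload 15.5 kg.
Tool frame: the origin (TCP) lies midway between the tips of the shut fingers; the grasp point (between the pads) lies 19 mm behind it; z points along the fingers, y is the line along which they close (so a half turn about z gives the same grasp; the last joint's range is limited). The gripper opens to 91 mm and grips with 3 to 60 N. Pads are 32 mm wide; open, the fingers measure 118 mm over their backs; the gripper's body (76 mm by 178 mm) begins 60 mm behind the grasp point.
Start: joints at [-73.768, 28.281, 77.091, -0, 74.628, -5.472], TCP at [0.231, -0.581, 0.214] pointing down, gripper open.
Joint ranges: [-166.48, 166.48], [-47.26, 123.95], [12.59, 153.08], [-70.14, 250.14], [6.76, 159.57], [-176.63, 176.63]. Speed limits (degrees/s): [108.29, 108.29, 147.25, 172.46, 172.46, 172.46].

INTERFACE

Orientations are given as a 3x3 rotation matrix whose columns are the frame's x, y, z axes.
In Python, from bench import ctrl gives the robot as it stands. The module is installed in compiled form; this text tells all that it offers. Calls block until the motion is done:
- ctrl.goto(position, orientation): joint-space move of the TCP to a pose.
- ctrl.move_l(position, vel=0.15, ori=None, contact_N=None): straight line of the TCP; ori=None keeps the orientation; vel is the mean speed in m/s. With contact_N (N) it stops when the force on the tool has changed by that much, and returns True; else False.
- ctrl.movej(angles): joint-space move.
- ctrl.command_gripper(opening): opening from 0.0 (shut) to 1.0 (fully open); the grip force is fixed at half the most; returns when the fingers have stopped.
- ctrl.sleep(seconds).
- ctrl.ik(position, orientation): joint angles nearest the present ones, or None.
- ctrl.read_camera(name): name is "scene" or "top"; returns the picture (480x640x3 uint8, blue, green, red); there is no depth.
- ctrl.camera_params(name): a dict with "fx", "fy", "cx", "cy" (pixels), "D" ([k1, k2, p1, p2, k3] as OpenCV has them; the pictures are not rectified), "pose" (4x4, takes a point from camera to world coordinates). Camera axes: x right, y up, looking along -z (the intrinsics and any distortion apply to the point x, -y, -z); pixel columns grow to the right and rows downward; lengths in m; the calibration is good to about 2 mm. A picture is of the moment at which its call begins. camera_params takes no time and is no camera call.
A pose or a line that the arm cannot do raises ctrl.MotionError and nothing moves.
- ctrl.sign_off(): hands the job in; it is judged then, once.
Readings, each from a call of its own:
- ctrl.current_t(): time.
- ctrl.current_q(): joint angles.
- ctrl.current_dq(): joint speeds.
- ctrl.current_effort(): joint torques, N m.
- ctrl.current_tool_pos(): TCP position.
- ctrl.current_eef_rot(): TCP orientation.
- ctrl.current_contact_force(): force on the tool from outside, world axes, zero at the start.
- ctrl.current_wrist_torque(): the same for the moment, N m.
- ctrl.current_grip_width(): opening from 0.0 (shut) to 1.0 (fully open).
- ctrl.current_grasp_force(): force on a finger pad.
Only numpy, scipy, OpenCV 4.12 (cv2) and the standard library are available. Lean on these libraries where they do the work, as an engineer would, in place of code of your own. Each camera call takes 0.05 s, during which the arm holds its last target. There are 200 camera calls.

## Working session

There is one attempt and no reset: what is moved stays moved. The work goes in short steps, each a Python script; the robot and the scene stay as the last script left them, time stands still between calls to the robot, and variables do not carry over. Pictures are saved under pics/ and viewed, at most 10 in all, crops included, and the job is handed in when it is done.

```bash
mkdir -p pics
cat > h.py <<'E'
import numpy as np, cv2
from bench import ctrl
def ray(cam,u,v):
    p=ctrl.camera_params(cam);K=np.array([[p['fx'],0,p['cx']],[0,p['fy'],p['cy']],[0,0,1]])
    n=cv2.undistortPoints(np.array([[[u,v]]],float),K,np.array(p['D'],float))[0,0]
    T=np.array(p['pose']);d=T[:3,:3]@np.array([n[0],-n[1],-1.]);return T[:3,3],d/np.linalg.norm(d)
def onz(cam,u,v,z):
    o,d=ray(cam,u,v);return o+d*(z-o[2])/d[2]
def tri(c1,p1,c2,p2):
    o1,d1=ray(c1,*p1);o2,d2=ray(c2,*p2)
    s=np.linalg.lstsq(np.c_[d1,-d2],o2-o1,rcond=None)[0];a=o1+s[0]*d1;b=o2+s[1]*d2
    return (a+b)/2,np.linalg.norm(a-b)
def proj(cam,P):
    p=ctrl.camera_params(cam);K=np.array([[p['fx'],0,p['cx']],[0,p['fy'],p['cy']],[0,0,1]])
    T=np.linalg.inv(np.array(p['pose']));q=T[:3,:3]@np.array(P)+T[:3,3]
    return cv2.projectPoints(np.array([[q[0],-q[1],-q[2]]]),np.zeros(3),np.zeros(3),K,np.array(p['D'],float))[0].ravel()
E
python3 - <<'E'
from h import *
np.set_printoptions(precision=4,suppress=True)
for c in("scene","top"):
    cv2.imwrite(f"pics/{c}0.png",ctrl.read_camera(c));p=ctrl.camera_params(c);print(c,p)
print(ctrl.current_eef_rot(),ctrl.current_t())
E
```

```text
scene {'fx': 503.3153772370623, 'fy': 503.3153772370623, 'cx': 324.8549723675593, 'cy': 232.31584078157582, 'D': array([-0.0575,  0.    ,  0.    ,  0.    ,  0.    ]), 'pose': array([[-0.7305, -0.4944,  0.4711,  1.0272],
       [ 0.6828, -0.5433,  0.4885,  0.6763],
       [ 0.0144,  0.6785,  0.7344,  0.9652],
       [ 0.    ,  0.    ,  0.    ,  1.    ]])}
top {'fx': 472.48173831555226, 'fy': 472.48173831555226, 'cx': 322.01391215736504, 'cy': 239.0024870954011, 'D': array([-0.113,  0.   ,  0.   ,  0.   ,  0.   ]), 'pose': array([[-0.0146,  0.9946, -0.1025,  0.3677],
       [-0.9995, -0.0175, -0.027 ,  0.0757],
       [-0.0286,  0.1021,  0.9944,  1.1755],
       [ 0.    ,  0.    ,  0.    ,  1.    ]])}
[[ 0.9291  0.3698 -0.0003]
 [ 0.3698 -0.9291  0.0011]
 [ 0.0001 -0.0011 -1.    ]] 0.1
```

View pics/scene0.png

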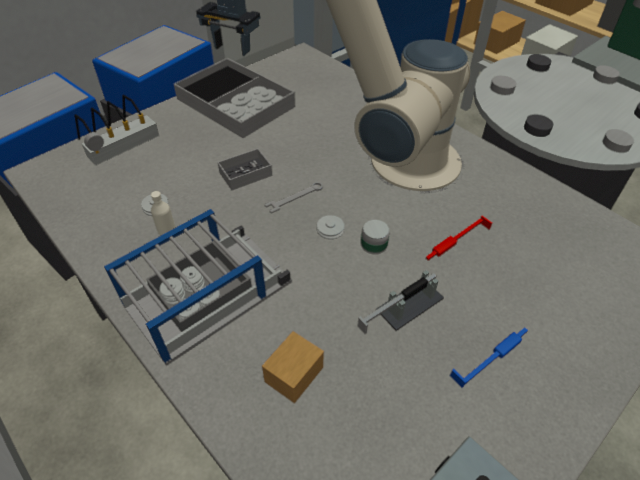

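View pics/top0.png

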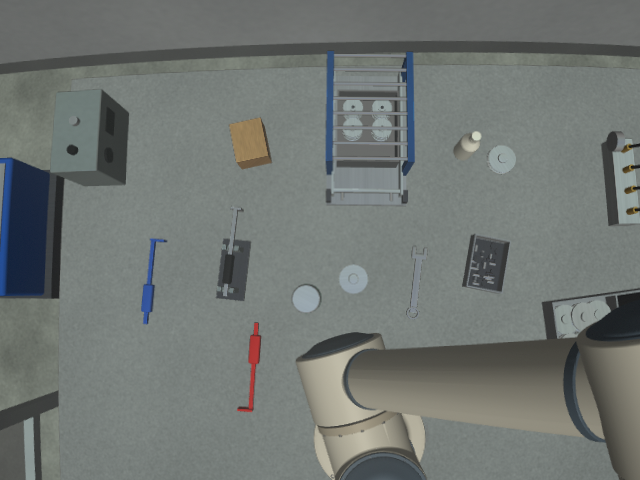

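Hook candidates in the top view: black and steel hook in the cradle (230,265), blue look-alike (148,290), red look-alike (253,365). I choose the black one in the grey cradle, because it matches the description. Next is one close crop to check it.

Run:
```python
from h import *
s=cv2.imread("pics/scene0.png");t=cv2.imread("pics/top0.png")
f=lambda im,x,y,w,h,k:cv2.resize(im[y:y+h,x:x+w],None,fx=k,fy=k,interpolation=cv2.INTER_CUBIC)
a=f(t,205,195,66,120,5);b=f(s,350,260,100,75,4.7)
c=np.zeros((600,800,3),np.uint8);c[:,:330]=a;c[:b.shape[0],330:]=b[:,:470]
cv2.imwrite("pics/crop1.png",c)
d=np.zeros((600,800,3),np.uint8);a=f(t,315,45,110,170,3.5);d[:595,:385]=a[:,:385];b=f(s,95,200,205,165,2.0);d[:330,385:795]=b
b=f(s,205,210,100,66,4);d[332:596,385:785]=b
cv2.imwrite("pics/crop2.png",d)
```

```text
(no output)
```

View pics/crop1.png

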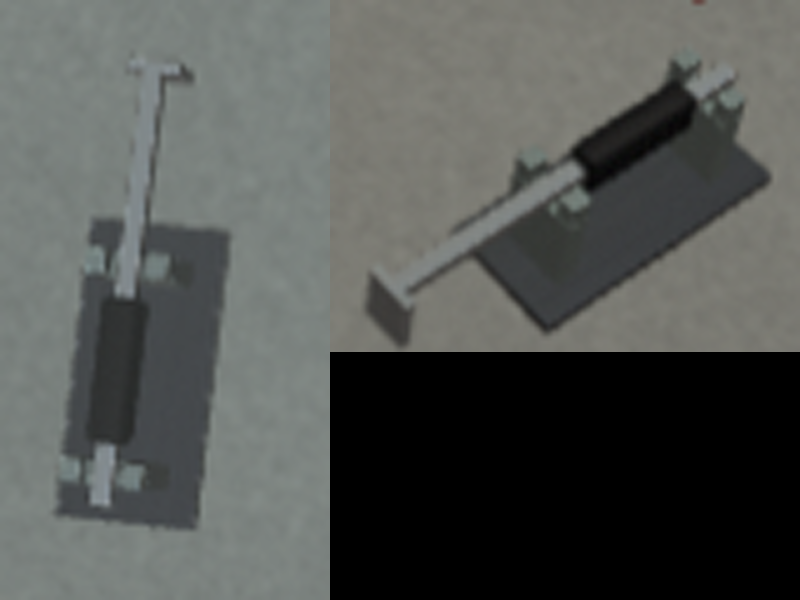

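View pics/crop2.png

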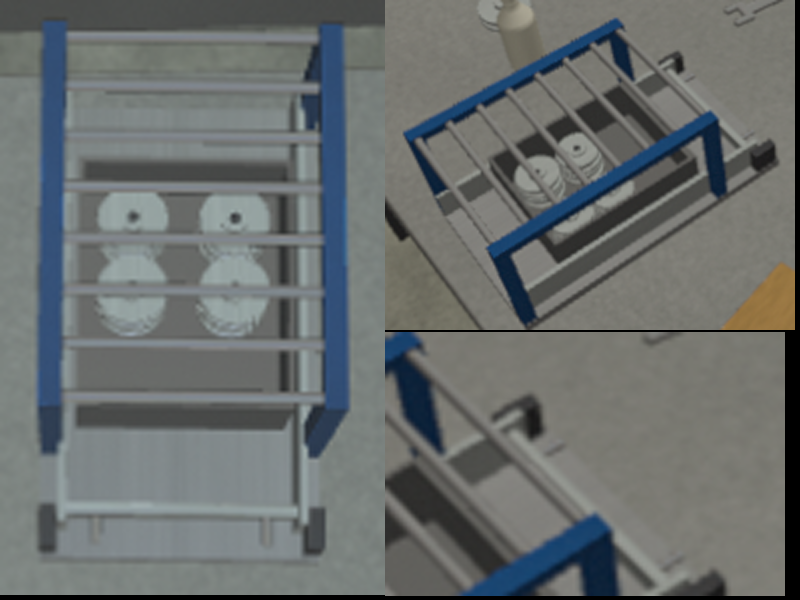

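The crop shows the black handle, steel bar, prong and grey saddles in both views, so it is the described hook. The second crop shows the tote under the bars: its front wall foot is at about top (370,168), and the stop bar at about (368,190).

Run:
```python
from h import *
np.set_printoptions(precision=4,suppress=True)
T=lambda x,y:(205+x/5-.4,195+y/5-.4); S=lambda x,y:(350+(x-330)/4.7-.4,260+y/4.7-.4)
print("rear end",tri("top",T(101,504),"scene",S(730,72)))
print("prong top",tri("top",T(159,67),"scene",S(391,282)))
for n,a,b in(("saddle f near",(93,262),(531,157)),("sf2",(156,264),(571,204)),("sr1",(68,470),(684,62)),("sr2",(130,476),(729,100))):print(n,tri("top",T(*a),"scene",S(*b)))
# handle: dark masks' centroids
t=cv2.imread("pics/top0.png");s=cv2.imread("pics/scene0.png")
def cen(im,x0,y0,x1,y1,th):
    m=(im[y0:y1,x0:x1].max(2)<th).astype(np.uint8);n,l,st,c=cv2.connectedComponentsWithStats(m);i=1+st[1:,4].argmax();print(st[i]);return c[i]+[x0,y0]
a=cen(t,218,245,240,295,55);b=cen(s,395,270,432,305,45);print(a,b,"handle",tri("top",a,"scene",b),onz("top",*a,.07),onz("scene",*b,.065))
U=lambda x,y:(315+x/3.5-.4,45+y/3.5-.4)
V=lambda x,y:(95+(x-385)/2-.3,200+y/2-.3)
W=lambda x,y:(205+(x-385)/4-.4,210+(y-332)/4-.4)
for n,p,z in(("floor FL",(40,558),.012),("floor FR",(322,560),.012),("bar1 L",(65,397),.146),("bar1 R",(322,397),.146),("bar8 L",(68,37),.146),("bar8 R",(318,39),.146),("stop rear L",(65,502),.04),("stop rear R",(298,505),.04),("tote foot L",(78,424),.012),("tote foot R",(284,430),.012),("tote rear in",(180,178),.07)):print(n,onz("top",*U(*p),z))
print("stop bar end scene: rear edge",onz("scene",*W(505,440),.04),onz("scene",*W(655,585),.04))
print("tote lip front corners scene",onz("scene",*V(697,155),.072),onz("scene",*V(620,88),.072))
```

```text
rear end (array([0.3516, 0.3396, 0.0597]), np.float64(0.0015807495558291123))
prong top (array([0.5607, 0.3119, 0.0617]), np.float64(0.0016759714069712684))
saddle f near (array([0.4718, 0.3279, 0.0901]), np.float64(0.021206883434152266))
sf2 (array([0.4618, 0.3244, 0.0403]), np.float64(0.019456573335610856))
sr1 (array([0.3753, 0.3393, 0.0883]), np.float64(0.021570869066545102))
sr2 (array([0.3591, 0.3371, 0.0417]), np.float64(0.01991495864178419))
[  5   9  12  30 255]
[  7   7  26  24 285]
[228.0863 268.6039] [414.6491 288.3088] handle (array([0.4148, 0.3323, 0.0592]), np.float64(0.0026623912005838265)) [0.4152 0.3288 0.07  ] [0.4178 0.3354 0.065 ]
floor FL [0.5752 0.096  0.012 ]
floor FR [ 0.5701 -0.1049  0.012 ]
bar1 L [0.6554 0.076  0.146 ]
bar1 R [ 0.6524 -0.0881  0.146 ]
bar8 L [0.9027 0.0695 0.146 ]
bar8 R [ 0.8981 -0.0964  0.146 ]
stop rear L [0.6096 0.0774 0.04  ]
stop rear R [ 0.6044 -0.0852  0.04  ]
tote foot L [0.6726 0.0671 0.012 ]
tote foot R [ 0.6654 -0.081   0.012 ]
tote rear in [ 0.8335 -0.0074  0.07  ]
stop bar end scene: rear edge [ 0.609  -0.0792  0.04  ] [0.6122 0.0721 0.04  ]
tote lip front corners scene [0.6696 0.0704 0.072 ] [ 0.6761 -0.0703  0.072 ]
```

Hook origin is about (0.4155, 0.3315, 0.060) with yaw −7.55°, and the measured height matches the 60 mm given. Shelf yaw is about −1.6°, the tote front is at x≈0.671, and the stop's rear face is at about 0.607. These agree with the given sizes and ranges, so I'll grasp the hook now.

```bash
cat >> h.py <<'E'
np.set_printoptions(precision=4,suppress=True)
def R(yaw):
    c,s=np.cos(np.radians(yaw)),np.sin(np.radians(yaw));return np.array([[c,s,0],[s,-c,0],[0,0,-1.]])
HY=-7.55;H=np.array([.4155,.3315,.041])
def st(m=""):print(m,round(ctrl.current_t(),2),ctrl.current_tool_pos(),"F",ctrl.current_contact_force(),"M",ctrl.current_wrist_torque(),"g",round(ctrl.current_grip_width(),3),round(ctrl.current_grasp_force(),1))
E
python3 - <<'E'
from h import *
T=lambda x,y:(205+x/5-.4,195+y/5-.4); S=lambda x,y:(350+(x-330)/4.7-.4,260+y/4.7-.4)
for a,b in(((93,262),(571,204)),((156,264),(531,157)),((68,470),(729,100)),((130,476),(684,62))):print("cheek",tri("top",T(*a),"scene",S(*b)))
ctrl.goto(H+[0,0,.16],R(HY));st("above")
print(ctrl.move_l(H,vel=.08,contact_N=8));st("down")
ctrl.command_gripper(0.0);st("grip")
cv2.imwrite("pics/s1.png",ctrl.read_camera("scene"))
ctrl.move_l(H+[0,0,.02],vel=.04);ctrl.sleep(.2);st("up20")
ctrl.move_l(H+[0,0,.14],vel=.12);st("lift")
cv2.imwrite("pics/s2.png",ctrl.read_camera("scene")[200:400,280:520])
E
```

```text
cheek (array([0.4682, 0.3412, 0.0635]), np.float64(0.0029976884353616422))
cheek (array([0.4654, 0.3111, 0.0672]), np.float64(0.000244680714165731))
cheek (array([0.3687, 0.3531, 0.0656]), np.float64(0.001101040174194356))
cheek (array([0.3657, 0.3233, 0.0645]), np.float64(0.0015218142955832005))
above 3.35 [0.4159 0.3311 0.201 ] F [-0.3616  0.4824  0.2781] M [ 0.0481  0.0218 -0.0452] g 1.002 0.0
False
down 5.5 [0.4157 0.3316 0.0413] F [-0.1948 -0.0591 -0.2576] M [ 0.0764 -0.005  -0.0166] g 1.002 0.0
grip 6.61 [0.4155 0.3315 0.041 ] F [-0.719   0.0123  0.9304] M [ 0.0797  0.0404 -0.0404] g 0.195 30.0
up20 7.51 [0.4154 0.3314 0.0608] F [-0.7656 -0.0005 -2.0983] M [ 0.0799  0.0805 -0.0088] g 0.195 30.0
lift 8.66 [0.4151 0.3313 0.1803] F [ 0.5047 -0.3622 -2.871 ] M [ 0.0118  0.0809 -0.0227] g 0.193 30.0
```

View pics/s2.png

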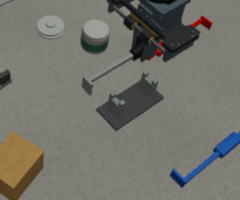

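The hook is held level and clear of the cradle (prong at about (88,85) in the crop), and the load is about 2 N. Next I insert it under the bars.

```bash
cat >> h.py <<'E'
SY=-1.6;a=np.array([np.cos(np.radians(SY)),np.sin(np.radians(SY)),0])
def P(xh,zaxis): # TCP for hook prong centre at world x = xh on the bay's centre line
    c=np.array([.5727,-.0045,0]);p=c+a*((xh-c[0])/a[0]-.147);p[2]=zaxis-.019;return p
E
python3 - <<'E'
from h import *
ctrl.goto(P(.55,.20),R(SY));st("front")
ctrl.move_l(P(.55,.117),vel=.1);ctrl.sleep(.3);st("low")
print(ctrl.move_l(P(.697,.117),vel=.08,contact_N=4));ctrl.sleep(.3);st("in")
s=ctrl.read_camera("scene");t=ctrl.read_camera("top")
cv2.imwrite("pics/s3raw.png",s);cv2.imwrite("pics/t3raw.png",t)
c=np.zeros((500,800,3),np.uint8);c[:480,:480]=cv2.resize(s[190:310,170:290],None,fx=4,fy=4,interpolation=2);c[:480,480:]=cv2.resize(t[120:240,330:410],None,fx=4,fy=4,interpolation=2)
cv2.imwrite("pics/c3.png",c)
print("exp tip scene",proj("scene",P(.697,.117)+.147*a+[0,0,.019-.031]),"top",proj("top",P(.697,.117)+.147*a+[0,0,.019+.005]))
E
```

```text
front 9.97 [0.4035 0.0008 0.181 ] F [ 0.4487  0.0012 -2.1764] M [-0.0122  0.1177  0.0643] g 0.2 30.0
low 11.25 [0.4032 0.0002 0.0983] F [-0.6491  0.598  -2.1847] M [-0.0129  0.1328 -0.0119] g 0.195 30.0
False
in 13.54 [ 0.55   -0.0039  0.098 ] F [ 0.7989 -0.0149 -1.6382] M [0.0262 0.0894 0.0246] g 0.193 30.0
exp tip scene [219.3225 259.5316] top [369.4604 142.5893]
```

View pics/c3.png

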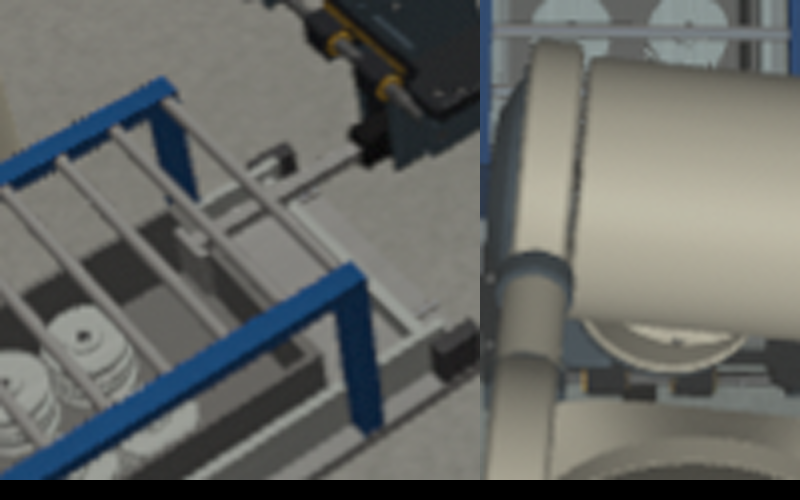

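The prong tip is at scene pixel (220,264), against (219,260) predicted. It is behind the tote's front lip and under the bars. Next I lower with contact sensing, then pull.

Run:
```python
from h import *
hit=ctrl.move_l(P(.697,.081),vel=.04,contact_N=4);st(f"lowered {hit}")
if not hit:
    ctrl.sleep(.3);st()
    hit=ctrl.move_l(P(.670,.081),vel=.012,contact_N=2.5);st(f"touch {hit}")
```

```text
lowered False 14.69 [ 0.5502 -0.0039  0.0622] F [-0.2182  0.3389 -1.462 ] M [ 0.0503  0.0425 -0.0397] g 0.196 30.0
 14.99 [ 0.5501 -0.0039  0.0621] F [-0.7805  0.627  -1.8238] M [ 0.0058  0.075  -0.0084] g 0.196 30.0
touch True 16.98 [ 0.5239 -0.0032  0.0618] F [ 0.8761  0.0253 -1.6237] M [ 0.0236 -0.2568  0.0141] g 0.198 30.0
```

Run:
```python
from h import *
x=ctrl.current_tool_pos()[0]+.147*a[0]
for i in range(3):
    x-=.008;hit=ctrl.move_l(P(x,.081),vel=.02,contact_N=12);st(f"{hit}")
    if hit:break
F=[]
for i in range(20):F.append(ctrl.current_contact_force());ctrl.sleep(.01)
print(np.mean(F,0),np.std(F,0),ctrl.current_t())
s=ctrl.read_camera("scene");cv2.imwrite("pics/c4.png",cv2.resize(s[190:310,170:290],None,fx=4,fy=4,interpolation=2))
```

```text
False 17.52 [ 0.5154 -0.0029  0.0619] F [-0.5461  0.656  -2.1775] M [ 0.0056  0.0596 -0.0225] g 0.198 30.0
False 18.07 [ 0.5076 -0.0026  0.062 ] F [-0.4147  0.2473 -1.3653] M [0.088  0.0535 0.0143] g 0.195 30.0
False 18.62 [ 0.4996 -0.0024  0.062 ] F [ 1.1026 -0.0696 -1.2483] M [ 0.0144  0.0516 -0.0351] g 0.195 30.0
[ 0.1894  0.0613 -1.9562] [0.3962 0.4219 0.3547] 18.7917
```

View pics/c4.png

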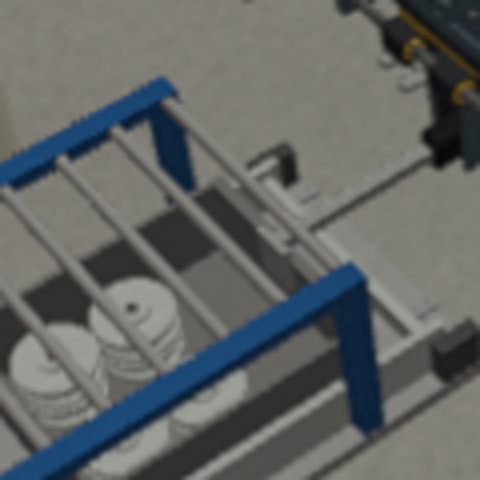

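The tote has followed the hook and now stands about 25 mm short of the bar (lip at about (300,260), bar at about (380,300) in the crop). I'll bracket the sliding force with short contact-limited moves.

Run:
```python
from h import *
x=ctrl.current_tool_pos()[0]+.147*a[0];x0=x;n=4.
while x0-x<.014 and n<12:
    xt=max(x-.006,x0-.0145);hit=ctrl.move_l(P(xt,.081),vel=.012,contact_N=n);st(f"n={n} {hit}")
    x=ctrl.current_tool_pos()[0]+.147*a[0]
    if hit:n+=1.5
```

```text
n=4.0 False 19.5 [ 0.4937 -0.0023  0.062 ] F [ 0.2916 -0.2322 -1.6084] M [ 0.036  -0.0251 -0.0332] g 0.191 30.0
n=4.0 False 20.17 [ 0.4874 -0.0021  0.062 ] F [-0.3662  0.1086 -2.2131] M [-0.0011  0.0557 -0.0138] g 0.195 30.0
n=4.0 False 20.51 [ 0.4852 -0.002   0.062 ] F [ 0.5036  0.4212 -1.1097] M [ 0.0193 -0.0332 -0.0381] g 0.201 30.0
```

Run:
```python
from h import *
hit=ctrl.move_l(P(.598,.081),vel=.01,contact_N=6);st(f"stop {hit}")
for k in range(6):
    F=[];M=[]
    for i in range(15):F.append(ctrl.current_contact_force());M.append(ctrl.current_wrist_torque());ctrl.sleep(.01)
    print(np.mean(F,0),np.mean(M,0),ctrl.current_tool_pos(),ctrl.current_t())
```

```text
stop True 22.18 [ 0.4713 -0.0017  0.0619] F [ 1.9545 -0.4294 -1.8452] M [ 0.0118 -0.2368  0.0359] g 0.193 30.0
[ 1.4299 -0.0277 -1.2859] [ 0.0178 -0.243  -0.0151] [ 0.4713 -0.0017  0.0618] 22.3
[ 0.9652  0.0291 -1.4367] [ 0.0241 -0.1875 -0.0236] [ 0.4713 -0.0017  0.0617] 22.425
[ 0.7576 -0.2026 -1.2679] [ 0.0243 -0.1286 -0.0246] [ 0.4713 -0.0017  0.0617] 22.55
[ 0.6066 -0.0472 -1.7668] [-0.0049 -0.095  -0.0117] [ 0.4713 -0.0017  0.0617] 22.675
[ 0.5983  0.0345 -1.4976] [ 0.0241 -0.0346 -0.0222] [ 0.4714 -0.0017  0.0617] 22.8
[ 0.0909 -0.1295 -1.9678] [ 0.0065  0.0139 -0.0194] [ 0.4714 -0.0017  0.0617] 22.925
```

Contact came at the predicted place, but the force relaxes in the compliant grip. I'll hold a light press with a small force loop for about 1.3 s.

Run:
```python
from h import *
x=ctrl.current_tool_pos()[0]+.147*a[0];x0=x;held=0;t0=ctrl.current_t();log=[]
def fx():
    F=[]
    for i in range(6):F.append(ctrl.current_contact_force()[0]);ctrl.sleep(.008)
    return np.mean(F)
while held<1.4 and ctrl.current_t()-t0<8 and x0-x<.008:
    t=ctrl.current_t();f=fx()
    if f<4: x-=.0005 if f<2.5 else .0002;ctrl.move_l(P(x,.081),vel=.01,contact_N=8)
    elif f>7: x+=.0003;ctrl.move_l(P(x,.081),vel=.01)
    if f>2: held+=ctrl.current_t()-t
    log.append((round(ctrl.current_t()-t0,2),round(f,1),round((x0-x)*1e3,1)))
print(log[::2],held);st("held")
s=ctrl.read_camera("scene");cv2.imwrite("pics/c5.png",cv2.resize(s[190:310,170:290],None,fx=4,fy=4,interpolation=2))
```

```text
[(0.3, np.float64(-0.1), np.float64(0.5)), (0.65, np.float64(5.4), np.float64(0.7)), (0.75, np.float64(5.8), np.float64(0.7)), (0.85, np.float64(5.8), np.float64(0.7)), (0.95, np.float64(5.5), np.float64(0.7)), (1.05, np.float64(5.8), np.float64(0.7)), (1.15, np.float64(5.4), np.float64(0.7)), (1.25, np.float64(5.7), np.float64(0.7)), (1.35, np.float64(5.7), np.float64(0.7)), (1.45, np.float64(5.6), np.float64(0.7)), (1.55, np.float64(5.5), np.float64(0.7)), (1.65, np.float64(5.3), np.float64(0.7)), (1.75, np.float64(5.5), np.float64(0.7))] 1.4499999999999993
held 24.68 [ 0.4713 -0.0017  0.0621] F [ 6.2062  0.4602 -4.414 ] M [ 0.0512 -0.6538  0.0417] g 0.196 30.0
```

View pics/c5.png

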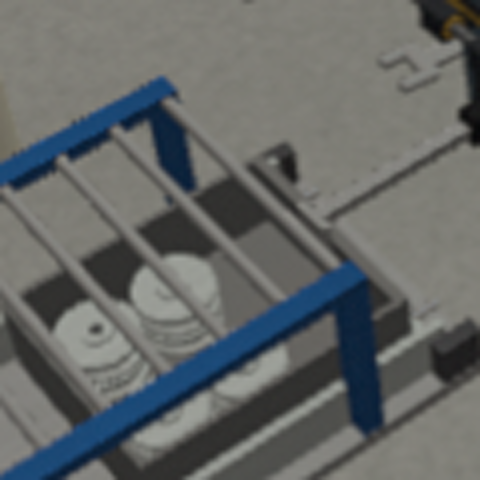

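The tote's front now lies along the stop bar (lip from (270,175) to (400,305) in the crop). The hook held a steady 5.5 N for over a second without moving, which is above the <4 N sliding force. Now I unhook.

Run:
```python
from h import *
x=ctrl.current_tool_pos()[0]+.147*a[0]+.008
print(ctrl.move_l(P(x,.081),vel=.03));ctrl.sleep(.2);st("fwd")
hit=ctrl.move_l(P(x,.118),vel=.05,contact_N=5);st(f"up {hit}")
if not hit:
    ctrl.move_l(P(.54,.118),vel=.1);ctrl.move_l(P(.54,.20),vel=.15)
    ctrl.goto(H+[0,0,.10],R(HY));ctrl.sleep(.3);st("over cradle")
    s=ctrl.read_camera("scene");t=ctrl.read_camera("top");cv2.imwrite("pics/s6raw.png",s);cv2.imwrite("pics/t6raw.png",t)
    c=np.zeros((480,800,3),np.uint8);c[:,:400]=cv2.resize(s[250:370,340:440],None,fx=4,fy=4);c[:,400:]=cv2.resize(t[190:310,190:290],None,fx=4,fy=4);cv2.imwrite("pics/c6.png",c)
    r=R(HY);h=H+[0,0,.119];q=h+.147*r[:,0]
    print("exp prong top scene",proj("scene",q+[0,0,.005]),"tip",proj("scene",q-[0,0,.031]))
```

```text
False
fwd 25.37 [ 0.4791 -0.0019  0.062 ] F [ 0.7712  0.613  -2.1964] M [-0.0157  0.0451  0.0478] g 0.194 30.0
up False 26.26 [ 0.4792 -0.0019  0.0988] F [ 0.3164  0.54   -1.9466] M [ 0.0811  0.1092 -0.0396] g 0.194 30.0
over cradle 29.54 [0.4158 0.3309 0.1412] F [ 0.0907  0.2746 -1.7804] M [ 0.0227  0.0636 -0.0176] g 0.196 30.0
exp prong top scene [365.7695 290.8891] tip [364.4305 301.4787]
```

View pics/c6.png

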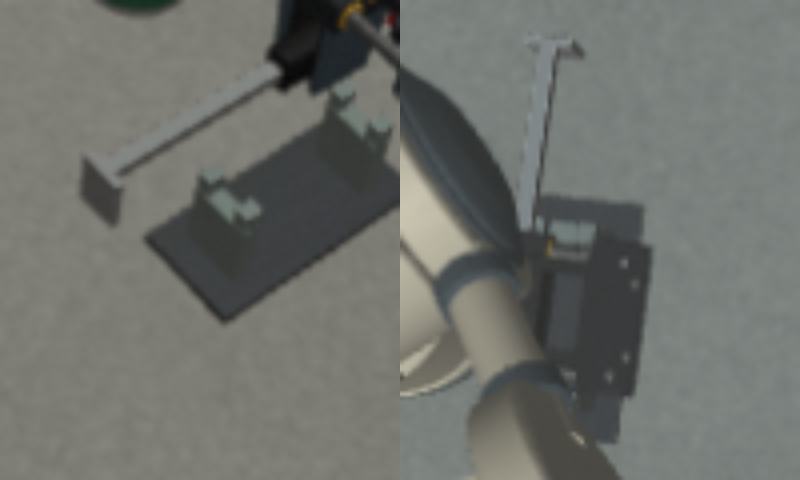

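The prong is at scene pixel (365,292), within 2 px of prediction, and the hook is still aligned with the saddles. I'll lay it down now.

Run:
```python
from h import *
ctrl.move_l(H+[0,0,.025],vel=.1)
hit=ctrl.move_l(H,vel=.025,contact_N=4,ori=R(HY));ctrl.sleep(.2);st(f"down {hit}")
if ctrl.current_tool_pos()[2]<.044:
    ctrl.command_gripper(1.0);st("open")
    ctrl.move_l(H+[0,0,.16],vel=.12);st("clear")
    ctrl.movej([-73.768,28.281,77.091,0,74.628,-5.472]);st("home")
    s=ctrl.read_camera("scene");t=ctrl.read_camera("top");cv2.imwrite("pics/s7.png",s);cv2.imwrite("pics/t7.png",t)
    c=np.zeros((600,800,3),np.uint8);c[:300,:400]=cv2.resize(s[260:335,350:450],None,fx=4,fy=4)
    c[300:,:400]=cv2.resize(s[200:350,100:300],None,fx=2,fy=2);c[:,400:]=cv2.resize(t[40:340,220:420],None,fx=2,fy=2);cv2.imwrite("pics/c7.png",c)
    for n in("scene","top"):
        d=cv2.absdiff(cv2.imread(f"pics/{n}0.png"),s if n=="scene" else t).max(2)>40
        k,l,b,ce=cv2.connectedComponentsWithStats(d.astype(np.uint8));print(n,b[1:][b[1:,4]>12])
```

```text
down True 31.72 [0.4153 0.3314 0.041 ] F [-1.2289 -0.1315  8.1421] M [-0.0414  0.0103 -0.0537] g 0.196 30.0
open 32.89 [0.4148 0.3311 0.0404] F [0.2716 0.3977 0.0367] M [0.0157 0.0196 0.0187] g 0.999 0.0
clear 34.38 [0.4152 0.3313 0.2004] F [-0.6211 -0.9546 -0.8729] M [ 0.052   0.0556 -0.0148] g 0.998 0.0
home 37.63 [ 0.2317 -0.5804  0.214 ] F [0.2862 0.486  0.3159] M [-0.0372 -0.0144 -0.0531] g 1.002 0.0
scene [[233 231  40  42 171]
 [220 234  10   8  44]
 [213 242  10  11  22]
 [227 243  25  16  80]
 [211 253  24  18 170]
 [202 256  15  14 108]
 [199 265   6   7  17]
 [161 267  10   8  49]
 [263 269   7   9  41]
 [147 275  12   9  48]
 [224 275  22  14 107]
 [251 276   5  10  40]
 [167 278  26  18 171]
 [153 288  16  22  72]
 [219 288   3   7  15]
 [195 300   9  10  55]
 [171 311  33  21 292]]
top [[339  91  58   6 311]
 [394 101   4  11  36]
 [344 115  18  10 122]
 [372 115  20  11 125]
 [386 132   6   9  14]
 [343 145  19  11 186]
 [372 145  20  12 198]
 [345 160  14   5  50]
 [374 161  14   4  44]
 [392 165   6  19  70]
 [337 185  61   4 200]]
```

View pics/c7.png

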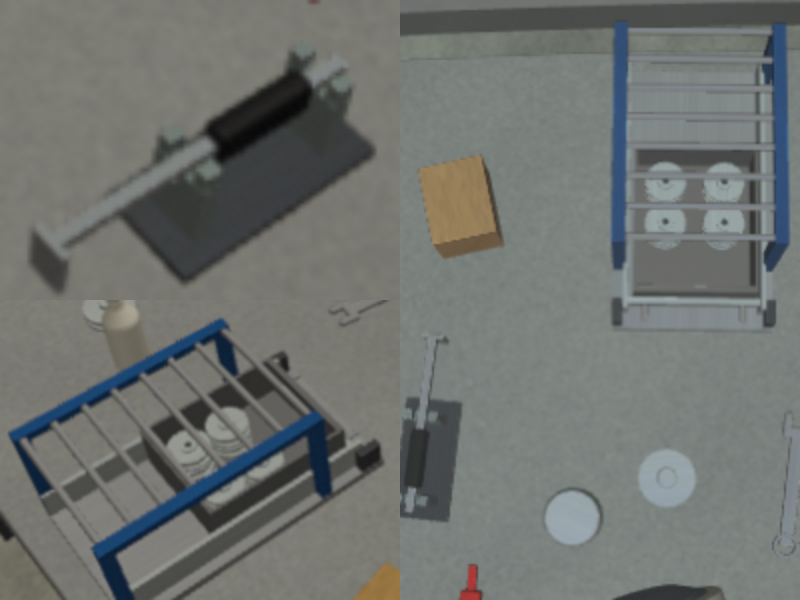

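The hook lies in its saddles as it did at the start, and the tote is flush with the stop bar (top crop (695,300)). The image differences fall only in the shelf bay, so nothing else moved.

```bash
python3 -c "
from bench import ctrl
print(ctrl.sign_off())"
```

```text
the job is handed in; nothing more can be done
None
```

I dragged the tote to the stop bar, held it there at about 5.5 N for over a second, laid the hook back in its cradle with nothing else moved, and handed the job in at about 38 s.

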